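Index the cup-lidding press by one cup

TASK

The cup under the lidding press has its lid; bring the next open cup under it. Pull the black index knob on the turntable's lever straight up against its spring so that the pin comes out, turn the turntable clockwise (seen from above) to the next index block only, and let the pin spring fully home in that block's hole. Work gently: never strain the pin sideways, stop pushing as soon as it has dropped in, let go, and leave the things lying round the press where they are.

Things in the scene. Friction and masses are not known exactly. Their poses are not given: they have to be found in the camera images.
- press_axis (a point): the vertical axis about which the turntable turns, at the top of the dark steel index ring (34 mm above the table) of the lidding press, which stands fixed: round white base 268 mm across; steel turntable 190 mm across, top 53 mm above the table, with six white cups (52 mm across, rims 78 mm, lids 84 mm above the table) on a 62 mm radius round a 26 mm column
- press_head (a point): middle of the underside of the press platen, 91 mm above the table, over the cup on the side away from the lever. It hangs from a white arm on the column (top 184 mm above the table); its press handle points away to the far side and ends 235 mm above the table. It is left alone
- knob_grip (a point): centre of the black upright pull knob of the index pin (28 mm diameter, 28 mm high) at the end of the turntable's lever, 115 mm from press_axis; 94 mm above the table with the pin home. 20 mm below it ends a 24 mm guide bush, and the 30 mm wide lever's top is 56 mm above the table. It slides straight up only, to a hard stop at 16 mm, against a spring of 6 N (home) to 12 N (top)
- index_knob (a joint): lift of knob and pin in m: 0 = pin fully home in a hole (or hanging over the bare ring between two blocks), about 0.0085 = pin's nose resting on the flat top of a block, 0.016 = pulled up to the stop. Must be above 0.0095 for the pin to clear its block. Left alone the knob springs down
- pin_nose: steel pin below the knob, 10 mm diameter with a hemispherical nose, upright on the knob's axis; origin at its lower tip, 35 mm above the table when home. More than 25 N on it strains it
- first_hole (a point): mouth of the hole in which the pin stands at the start, 44 mm above the table. Six alike steel index blocks stand on the ring: each 10 mm high, with one 13 mm hole for the pin 115 mm from press_axis, a flat top reaching 21 mm along the circle to each side of the hole's centre, then a ramp of 15 mm down to the ring. The pin has 1.5 mm of play to each side in a hole
- turntable (a joint): angle of the turntable in rad, 0 at the start, growing clockwise seen from above; drag about 2 N at the knob. The next block clockwise is clamped where the last set-up left it: its hole is 60 degrees on, give or take 4 (0.98 to 1.12 rad), not measured. A pin let down on its flat before the hole and pushed on slowly drops in by itself; the hole then stops the table hard
- date_stamp_mid (a point): centre, half-way up, of a loose upright date stamp with a red handle, 34 mm wide, 87 mm high (bystander)
- ink_pad_mid (a point): centre of a loose ink pad lying flat, 62 x 92 x 14 mm (bystander)
- red_cap_jar_mid (a point): centre, half-way up, of a loose white jar with a red cap, 72 mm across, 121 mm high (bystander)

How it is judged (in metres and radians):
On the way:
1. the pin is pulled up clear of its block (value of joint index_knob above 0.0095 m and value of joint turntable below 0.2 rad), for 0.1 s.
At the end, for the whole second after the job is handed in: the turntable stands still one station on clockwise (0.94 to 1.155 rad from the start, which only the next block's hole allows with the pin down) and the pin is fully home in that hole (within 2 mm); everything is let go (value of joint turntable between 0.94 and 1.155 rad and value of joint index_knob below 0.002 m and velocity of joint turntable between -0.02 and 0.02 rad/s); the robot touches nothing.
It fails at once if the pin is strained: more than 25 N on it (contact force between pin_nose and anything else above 25 N).
It fails at once if a bystander is moved by more than 15 mm (distance of any of date_stamp_mid, ink_pad_mid, red_cap_jar_mid from where it was at the start of the episode above 0.015 m).
It also fails if it takes over 42 s, if anything falls off the work surface, if the arm or the gripper's body presses on something with over 40 N, if the wrist force passes 120 N, or if a joint passes its speed limit or range.

ROBOT

A 6-joint arm with a two-finger parallel gripper is mounted at the origin on the work surface; the furniture and walls round the work are solid. World frame = base frame: x ahead of the robot, y to its left, z up, the work surface at z = 0. Lengths are in mm, angles in rad, forces in N, time in s.
With the tool pointing down it reaches from about 350 to 875 mm from the base axis. Payload 4.2 kg.
Tool frame: the origin (TCP) lies midway between the tips of the shut fingers; the grasp point (between the pads) lies 19 mm behind it; z points along the fingers, y is the direction in which the jaws open and shut (so a half turn about z gives the same grasp; the last joint's range is limited). The gripper opens to 85 mm and grips with 20 to 120 N. Pads are 22 mm wide; open, the fingers measure 114 mm over their backs; the gripper's body (76 mm by 85 mm) begins 54 mm behind the grasp point. The pads swing forward as they close: fully open they stand 13 mm farther back than shut.
Start: joints at [1.581, 0.385, 0.008, 0, -1.194, -0.259], TCP at [153.869, 605.742, 231.312] pointing down, gripper open.
Joint ranges: [-3.14, 3.14], [-1.21, 2.06], [-1.07, 1.41], [-3.16, 2.05], [-2.99, -0.16], [-3.1, 3.1]. Speed limits (rad/s): [2.79, 2.79, 3.14, 3.14, 3.14, 3.14].

INTERFACE

Orientations are given as a unit quaternion [x, y, z, w].
In Python, from bench import readout, optics, workorder, nets gives the robot as it stands. The module is installed in compiled form; this text tells all that it offers.
- The arm moves only by the tool move_arm, never from a script. Its argument "steps" is a list of rows, each a list of 7 numbers: the opening, from -1 (shut) to 1 (fully open), so that 0 is half open, then the shift along the world's x, y, z in mm, then the turn, a rotation vector about the world's x, y, z in rad. In form: [[gripper, tx, ty, tz, wx, wy, wz], ...]. A call has 1 to 5 rows; each row is the pose to reach, as a shift and turn from the pose commanded when the call began; what a row does not reach only later rows make up. A row lasts 1/12 s, in which the tool goes at most 41.7 mm and 7.16 degrees, less where a joint would pass 70% of its speed; a pose out of reach is approached as far as the arm can. A call with a gripper value outside its range is refused whole. The fingers move at their own pace and stop on an object; the grip force is fixed at half the most. Time passes only in rows, so rows that repeat a pose let the fingers close. It gives the time, the measured TCP pose, the force and the opening at its end, in the units of the state.
- readout.read_state(): the state, without advancing time (a new reading comes with each control period).
- optics.get_image(name): name is "side" or "top"; returns a dict with "frame" (384x512x3 uint8, blue, green, red), "fx", "fy", "cx", "cy" (pixels), "rvec" (rotation vector, rad) and "tvec" (3), from world to camera coordinates, as OpenCV has them. Camera axes: x right, y down, z forward; pixel columns grow to the right and rows downward; lengths in mm; the calibration is good to about 2 mm. A picture is of the moment at which its call begins. There is no depth.
- workorder.job_done(): hands the job in, once; it reports no verdict.
Trained networks look in a picture, given as the dict that the camera call returned (one of the last four; its "shot" number tells which), for a name from the list of things; names that differ only in an ending like _2 or _b are one class to them, and where a whole thing is asked for, a point or a joint stands for the part that bears it (a point fixed in the world has none). Each returns a list of dicts, best first, with "conf" (0 to 1); they miss things now and then, are a little off and sometimes report something else, mostly with a low value. They report only what shows in the picture. A call takes as long as a camera call.
- nets.silhouettes(name, picture): "region" (384x512 bool, what is visible of it) and "extent" ([left, top, right, bottom] in pixels, round what is visible of it).
- nets.tip_of(name, picture): "uv" ([column, row] in pixels: a listed point, or the origin of a listed thing).
The state is a dict: "clock": time; "joints": joint angles; "joint_vel": joint speeds; "joint_efforts": joint torques, N m; "position": TCP position; "ee_rot": TCP orientation; "contact_force": force on the tool from outside, world axes, zero at the start; "wrist_torque": the same for the moment, N m; "gripper_width": finger opening in mm.
Only numpy, scipy, OpenCV 4.12 (cv2) and the standard library are available. Lean on these libraries where they do the work, as an engineer would, in place of code of your own. Each camera call takes 0.05 s, during which the arm holds its last target.

## Working session

There is one attempt and no reset: what is moved stays moved. The work goes in short steps, Python scripts to look and compute and a tool call to move; the robot and the scene stay as the last step left them, time stands still between calls to the robot, and variables do not carry over. Pictures are saved under pics/ and viewed, and the job is handed in when it is done.

Besides the shell and the picture viewer there is one more tool, called by a JSON object that holds its "name" and its "arguments", one argument or row to a line. move_arm: Moves the arm, as the interface text tells. Its arguments: {"type":"object","properties":{"steps":{"type":"array","items":{"type":"array","items":{"type":"number"}}}},"required":["steps"]}

```bash
mkdir -p pics; cat > h.py <<'E'
import numpy as np, cv2
from bench import readout, optics, workorder, nets
def P(im):
    R=cv2.Rodrigues(np.array(im["rvec"],float))[0]; t=np.array(im["tvec"],float).reshape(3)
    return R,t
def onz(im,uv,z):
    R,t=P(im); d=R.T@np.array([(uv[0]-im["cx"])/im["fx"],(uv[1]-im["cy"])/im["fy"],1]); c=-R.T@t
    return c+d*(z-c[2])/d[2]
def proj(im,p):
    R,t=P(im); q=R@np.array(p,float)+t
    return [im["fx"]*q[0]/q[2]+im["cx"], im["fy"]*q[1]/q[2]+im["cy"]]
E
python3 - <<'E'
from h import *
s=readout.read_state()
print({k:np.round(v,3) for k,v in s.items()})
Z=dict(press_axis=34,press_head=91,knob_grip=94,first_hole=44,date_stamp_mid=43.5,ink_pad_mid=7,red_cap_jar_mid=60.5)
for n in("side","top"):
    im=optics.get_image(n); cv2.imwrite(f"pics/{n}0.png",im["frame"])
    R,t=P(im); print(n,"cam",np.round(-R.T@t))
    for k,z in Z.items():
        for r in nets.tip_of(k,im)[:2]: print(k,np.round(r["uv"],1),round(r["conf"],2),np.round(onz(im,r["uv"],z),1))
E
```

```text
{'clock': np.float64(0.0), 'joints': array([ 1.581e+00,  3.860e-01,  7.000e-03, -1.000e-03, -1.194e+00,
       -2.590e-01]), 'joint_vel': array([-0.001,  0.001, -0.001, -0.002, -0.001,  0.   ]), 'joint_efforts': array([ 0.0000e+00, -3.9229e+01,  1.8840e+01,  4.1860e+00, -5.0000e-03,
       -0.0000e+00]), 'position': array([153.73 , 605.186, 230.192]), 'ee_rot': array([ 0.992, -0.124, -0.   ,  0.001]), 'contact_force': array([-0.161,  0.629, -0.056]), 'wrist_torque': array([ 0.038, -0.007, -0.032]), 'gripper_width': np.float64(85.546)}
side cam [ 224. -854.  627.]
press_axis [287.3 258.1] 0.86 [ 526.1 -196.6   34. ]
press_head [316.3 230.2] 0.95 [ 590.9 -192.3   91. ]
knob_grip [314.6 270.1] 0.82 [ 531.2 -310.3   94. ]
first_hole [312.6 287.3] 0.9 [ 534.9 -303.7   44. ]
date_stamp_mid [216.9 196.6] 0.91 [439.5  77.3  43.5]
ink_pad_mid [311.5 288.2] 0.59 [ 551.3 -270.6    7. ]
ink_pad_mid [220.6 169.5] 0.52 [502.7 287.4   7. ]
top cam [ 335.  -18. 1162.]
press_axis [321.4 201. ] 0.76 [ 518.4 -191.3   34. ]
press_head [326.3 175.9] 0.72 [ 581.2 -196.9   91. ]
press_head [322.1 197.9] 0.19 [ 517.9 -184.6   91. ]
knob_grip [368.1 193.9] 0.46 [ 531.3 -311.7   94. ]
first_hole [363.1 194.2] 0.55 [ 539.3 -311.    44. ]
date_stamp_mid [231.8 227. ] 0.49 [435.2  69.4  43.5]
ink_pad_mid [173.1 202.2] 0.86 [510.  253.7   7. ]
red_cap_jar_mid [159.7 166. ] 0.71 [609.2 287.6  60.5]
```

View pics/side0.png

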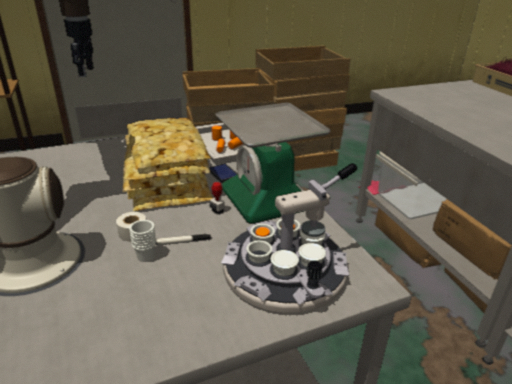

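View pics/top0.png

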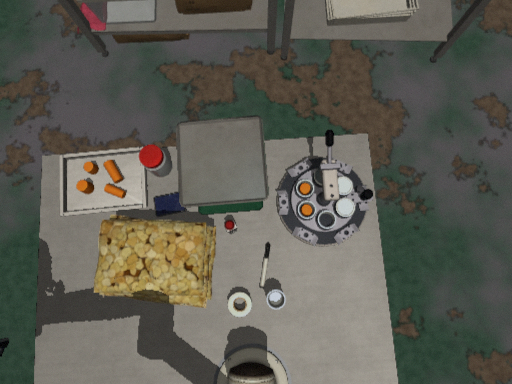

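```bash
python3 - <<'E'
from h import *
from scipy.optimize import least_squares
ims={}
out=[]
for n,c in(("side",(205,175,365,315)),("top",(265,120,385,255))):
    im=optics.get_image(n); ims[n]=im
    # white base via silhouettes? try
    try:
        for nm in ("press_axis","turntable","knob_grip"):
            for r in nets.silhouettes(nm,im)[:1]: print(n,nm,r["extent"],r["conf"],r["region"].sum())
    except Exception as e: print(e)
    f=im["frame"].copy()
    for ax,col in(((522,-194),(0,255,0)),):
        for z,rad in((0,134),(53,95),(34,115)):
            pts=[proj(im,(ax[0]+rad*np.cos(a),ax[1]+rad*np.sin(a),z)) for a in np.linspace(0,6.28,60)]
            out.append(0)
    S=5 if n=="top" else 4
    x0,y0,x1,y1=c
    g=cv2.resize(f[y0:y1,x0:x1],None,fx=S,fy=S,interpolation=cv2.INTER_CUBIC)
    if n=="top": g=cv2.resize(g,None,fx=.85,fy=.85)
    k=S*(.85 if n=="top" else 1)
    for z,rad,col in((0,134,(0,255,0)),(53,95,(0,0,255))):
        pts=np.array([proj(im,(522+rad*np.cos(a),-194+rad*np.sin(a),z)) for a in np.linspace(0,6.28,80)])
        cv2.polylines(g,[np.int32((pts-[x0,y0]+.5)*k)],True,col,1)
    cv2.imwrite(f"pics/{n}1.png",g); print(g.shape)
E
```

```text
side press_axis [223.8, 163.8, 355.7, 313.9] 0.79 10483
side turntable [242.4, 222.9, 328.0, 293.8] 0.64 4055
side knob_grip [306.4, 260.4, 319.9, 279.1] 0.7 236
(560, 640, 3)
top press_axis [274.2, 130.6, 374.3, 245.6] 0.9 6461
top turntable [288.8, 169.1, 370.7, 231.6] 0.84 2856
top knob_grip [363.0, 189.6, 373.3, 198.7] 0.52 104
(574, 510, 3)
```

View pics/side1.png

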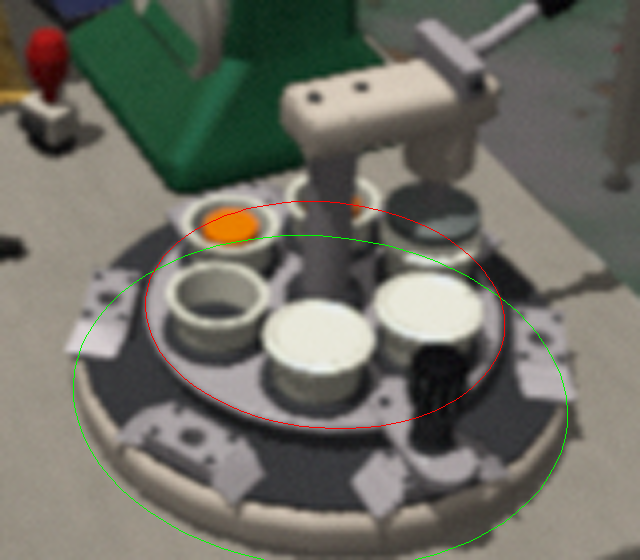

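View pics/top1.png

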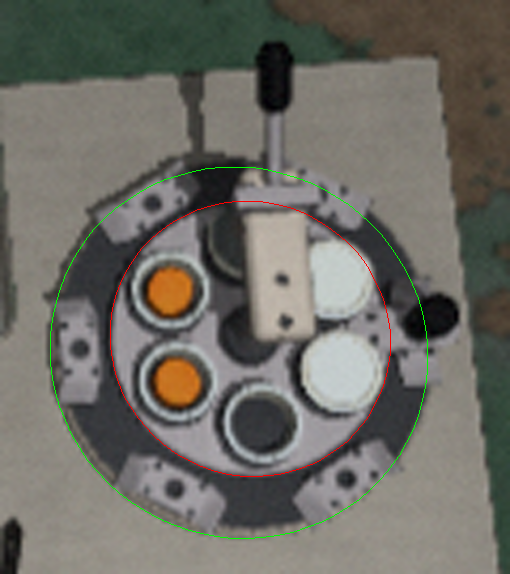

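```bash
python3 - <<'E'
from h import *
from scipy.optimize import least_squares
T=optics.get_image("top");S=optics.get_image("side")
ht=[onz(T,(265+u/4.25-.5,120+v/4.25-.5),44)[:2] for u,v in((152,203),(80,348),(175,489),(347,479))]
hs=[onz(S,(205+u/4-.5,175+v/4-.5),44)[:2] for u,v in((193,437),(105,299),(540,342))]
for nm,h in(("top",ht),("side",hs)):
    h=np.array(h); r=least_squares(lambda c:np.hypot(*(h-c).T)-115,(522,-193)); 
    print(nm,r.x,r.fun.round(1)); print(h.round(1),np.degrees(np.arctan2(*(h-r.x).T[::-1])).round(1))
# scale plate & stack heights by triangulation
def tri(a,b):
    M=[];
    for im,uv in((T,a),(S,b)):
        R,t=P(im);K=np.array([[im["fx"],0,im["cx"]],[0,im["fy"],im["cy"]],[0,0,1]]);M.append(K@np.c_[R,t])
    X=cv2.triangulatePoints(M[0],M[1],np.array(a,float),np.array(b,float));return (X[:3]/X[3]).ravel().round()
print("plate",tri((267,204),(328,130)),tri((180,207),(253,145)),tri((178,124),(216,109)),tri((263,117),(279,105)))
print("knob top",tri((265+432/4.25,120+317/4.25),(205+440/4,175+365/4)))
print("handle",tri((265+275/4.25,120+45/4.25),(353,166)))
E
```

```text
top [ 521.94153578 -193.58504384] [ 0.3 -0.   0.   0.3]
[[ 616.9 -128.2]
 [ 513.4  -78.9]
 [ 418.1 -144. ]
 [ 427.5 -259.7]] [  34.6   94.3  154.5 -145. ]
side [ 520.54243994 -192.77929509] [-0.1  1.2  1.2]
[[ 427.2 -259.9]
 [ 415.1 -143.9]
 [ 623.9 -245.9]] [-144.3  155.1  -27.2]
plate [577. -74. 279.] [535. 198. 122.] [572. 213. 258.] [615.  -3. 318.]
knob top [ 531. -307.  100.]
handle [ 665. -183.  229.]
```

{"name": "move_arm", "arguments": {
  "steps": [
    [0.2, 12, -8, 36, 0, 0, -0.12],
    [0.2, 24, -16, 72, 0, 0, -0.24],
    [0.2, 36, -24, 108, 0, 0, -0.36],
    [0.2, 48, -32, 144, 0, 0, -0.48],
    [0.2, 60, -40, 180, 0, 0, -0.6]
  ]
}}

```text
clock: 1.72
position: [214.3, 564.9, 413.4]
ee_rot: [0.91, -0.414, -0.0, -0.0]
contact_force: [-0.0, 1.2, 0.6]
gripper_width: 51.0
```

{"name": "move_arm", "arguments": {
  "steps": [
    [0.2, 20, -34, 4, 0, 0, -0.12],
    [0.2, 40, -68, 8, 0, 0, -0.24],
    [0.2, 60, -102, 12, 0, 0, -0.36],
    [0.2, 80, -136, 16, 0, 0, -0.48],
    [0.2, 100, -170, 20, 0, 0, -0.644]
  ]
}}

```text
clock: 2.13
position: [314.4, 393.9, 431.8]
ee_rot: [0.745, -0.667, -0.0, -0.0]
contact_force: [1.2, 0.5, 0.4]
gripper_width: 50.9
```

{"name": "move_arm", "arguments": {
  "steps": [
    [0.2, 18, -36, 0, 0, 0, 0],
    [0.2, 36, -72, 0, 0, 0, 0],
    [0.2, 54, -108, 0, 0, 0, 0],
    [0.2, 72, -144, 0, 0, 0, 0],
    [0.2, 90, -180, 0, 0, 0, 0]
  ]
}}

```text
clock: 2.55
position: [404.1, 213.7, 431.8]
ee_rot: [0.747, -0.664, 0.0, -0.001]
contact_force: [1.1, 0.4, 0.6]
gripper_width: 51.2
```

{"name": "move_arm", "arguments": {
  "steps": [
    [0.2, 14, -38, 0, 0, 0, 0],
    [0.2, 28, -76, 0, 0, 0, 0],
    [0.2, 42, -114, 0, 0, 0, 0],
    [0.2, 56, -152, 0, 0, 0, 0],
    [0.2, 70, -190, 0, 0, 0, 0]
  ]
}}

```text
clock: 2.97
position: [473.9, 23.7, 431.8]
ee_rot: [0.747, -0.664, 0.0, -0.001]
contact_force: [2.0, 1.0, 0.1]
gripper_width: 51.2
```

{"name": "move_arm", "arguments": {
  "steps": [
    [0.2, 10, -38, 0, 0, 0, 0],
    [0.2, 20, -76, 0, 0, 0, 0],
    [0.2, 30, -114, 0, 0, 0, 0],
    [0.2, 40, -152, 0, 0, 0, 0],
    [0.2, 50, -190, 0, 0, 0, 0]
  ]
}}

```text
clock: 3.38
position: [523.8, -166.3, 431.5]
ee_rot: [0.747, -0.665, 0.0, -0.0]
contact_force: [2.2, 1.0, 0.9]
gripper_width: 51.3
```

{"name": "move_arm", "arguments": {
  "steps": [
    [0.2, 2, -36, 0, 0, 0, 0],
    [0.2, 3, -72, -10, 0, 0, -0.037],
    [0.2, 4, -108, -20, 0, 0, -0.037],
    [0.2, 7, -141.7, -40, 0, 0, -0.037],
    [0.2, 7, -141.7, -80, 0, 0, -0.037]
  ]
}}

```text
clock: 3.8
position: [532.2, -312.0, 353.8]
ee_rot: [0.733, -0.68, 0.005, -0.001]
contact_force: [2.3, 0.3, 0.3]
gripper_width: 51.4
```

{"name": "move_arm", "arguments": {
  "steps": [
    [0.2, 0, 0, -40, 0, 0, 0],
    [0.2, 0, 0, -80, 0, 0, 0],
    [0.2, 0, 0, -120, 0, 0, 0],
    [0.2, 0, 0, -160, 0, 0, 0],
    [0.2, 0, 0, -200, 0, 0, 0]
  ]
}}

```text
clock: 4.22
position: [530.6, -306.0, 149.9]
ee_rot: [0.735, -0.678, 0.0, -0.0]
contact_force: [0.7, 0.5, -0.7]
gripper_width: 51.4
```

```bash
cat > look.py <<'E'
from h import *
import sys
tag=sys.argv[1]
s=readout.read_state(); print(s["clock"],np.round(s["position"],1),np.round(s["contact_force"],1),np.round(s["gripper_width"],1))
a=np.arctan2(s["ee_rot"][1],s["ee_rot"][0]); print("jaw",np.degrees(np.arctan2(-np.cos(2*a),np.sin(2*a)))%180)
g=[]
for n,c in(("side",(235,195,365,315)),("top",(295,135,425,255))):
    im=optics.get_image(n); x0,y0,x1,y1=c
    g.append(cv2.resize(im["frame"][y0:y1,x0:x1],None,fx=3.05,fy=4,interpolation=cv2.INTER_CUBIC) if 0 else cv2.resize(im["frame"][y0:y1,x0:x1],None,fx=3,fy=3,interpolation=cv2.INTER_CUBIC))
    for k in ("knob_grip",):
        for r in nets.tip_of(k,im)[:2]: print(n,k,np.round(r["uv"],1),round(r["conf"],2),np.round(onz(im,r["uv"],94),1))
cv2.imwrite(f"pics/{tag}.png",np.hstack(g))
E
python3 look.py a1
```

```text
4.2167 [ 530.6 -306.   149.9] [ 0.7  0.5 -0.7] 51.4
jaw 4.576973843102394
side knob_grip [316.7 267.9] 0.77 [ 537.6 -305.9   94. ]
top knob_grip [368.8 197.6] 0.49 [ 520.9 -313.4   94. ]
```

View pics/a1.png

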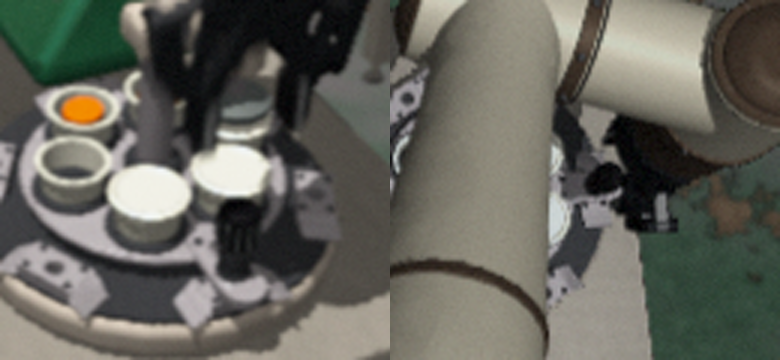

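```bash
python3 - <<'E'
from h import *
for n in("side","top"):
    im=optics.get_image(n)
    for p in((530.6,-306,150),(530.6-33,-306,155),(530.6+33,-306,155),(530.8,-308,94),(530.8,-308,108)): print(n,p,np.round(proj(im,p),1))
    g=im["frame"].copy()
    for p,c in(((530.6,-306,150),(0,0,255)),((530.8,-308,108),(0,255,0)),((497,-306,155),(255,255,0)),((564,-306,155),(255,255,0))):
        u=np.round(proj(im,p)).astype(int); g[u[1],u[0]]=c
    cv2.imwrite(f"pics/b_{n}.png",cv2.resize(g[170:320,250:430],None,fx=4,fy=4,interpolation=cv2.INTER_NEAREST))
E
```

```text
side (530.6, -306, 150) [316.  244.9]
side (497.6, -306, 155) [299.4 246. ]
side (563.6, -306, 155) [332.8 239.4]
side (530.8, -308, 94) [313.9 269.3]
side (530.8, -308, 108) [314.6 263.5]
top (530.6, -306, 150) [371.7 190.4]
top (497.6, -306, 155) [372.6 202.4]
top (563.6, -306, 155) [371.8 177.8]
top (530.8, -308, 94) [366.8 194. ]
top (530.8, -308, 108) [368.1 193.1]
```

View pics/b_top.png

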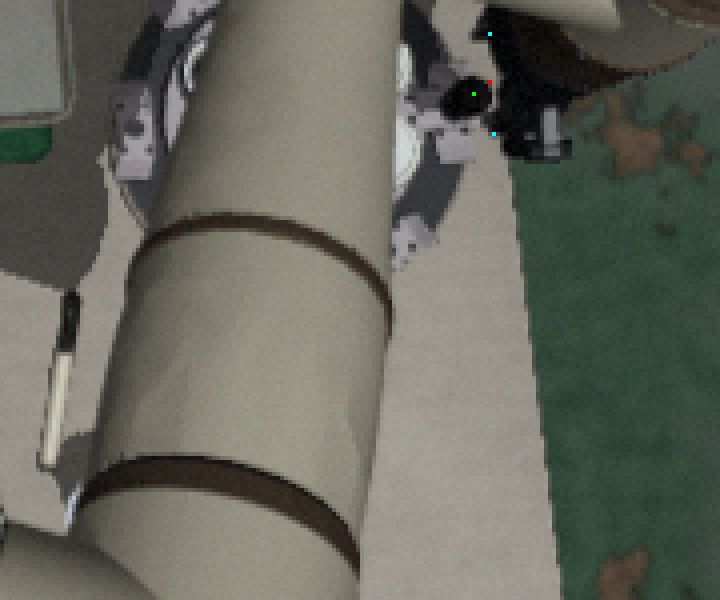

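View pics/b_side.png

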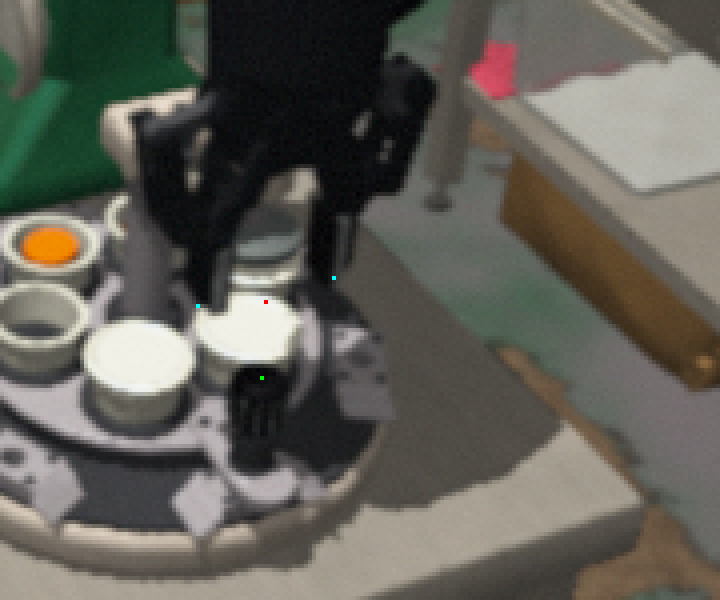

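{"name": "move_arm", "arguments": {
  "steps": [
    [0.2, -1, -0.5, -20, 0, 0, 0],
    [0.2, -1, -0.5, -40, 0, 0, 0],
    [0.1, -1, -0.5, -56, 0, 0, 0],
    [0.0, -1, -0.5, -68, 0, 0, 0],
    [-0.1, -1, -0.5, -74, 0, 0, 0]
  ]
}}

```text
clock: 4.93
position: [531.1, -306.8, 78.8]
ee_rot: [0.735, -0.678, 0.001, -0.001]
contact_force: [0.1, -0.7, 1.1]
gripper_width: 38.1
```

{"name": "move_arm", "arguments": {
  "steps": [
    [-0.18, 0, 0, 0, 0, 0, 0],
    [-0.22, 0, 0, 0, 0, 0, 0],
    [-0.24, 0, 0, 0, 0, 0, 0]
  ]
}}

```text
clock: 5.18
position: [531.2, -306.9, 79.4]
ee_rot: [0.735, -0.678, 0.002, -0.001]
contact_force: [0.2, 0.7, 1.2]
gripper_width: 32.5
```

```bash
python3 look.py a2
```

```text
5.1833 [ 531.2 -306.9   79.4] [0.2 0.7 1.2] 32.5
jaw 4.604137001613736
side knob_grip [315.4 269.1] 0.59 [ 533.8 -308.2   94. ]
top knob_grip [365.2 193.8] 0.48 [ 531.4 -303.7   94. ]
top knob_grip [171.2 203.6] 0.44 [492.6 238.4  94. ]
```

View pics/a2.png

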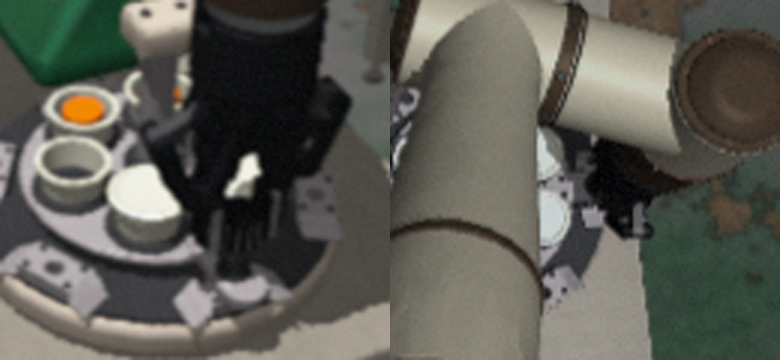

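{"name": "move_arm", "arguments": {
  "steps": [
    [-0.27, 0, 0, 0, 0, 0, 0],
    [-0.29, 0, 0, 0, 0, 0, 0],
    [-0.3, 0, 0, 0, 0, 0, 0]
  ]
}}

```text
clock: 5.63
position: [530.2, -306.5, 77.5]
ee_rot: [0.735, -0.678, 0.0, -0.0]
contact_force: [0.7, 0.5, -0.4]
gripper_width: 29.9
```

{"name": "move_arm", "arguments": {
  "steps": [
    [-0.32, 0, 0, 0, 0, 0, 0],
    [-0.34, 0, 0, 0, 0, 0, 0]
  ]
}}

```text
clock: 5.8
position: [530.6, -306.5, 77.6]
ee_rot: [0.735, -0.678, 0.001, -0.0]
contact_force: [2.5, 0.0, 0.4]
gripper_width: 28.1
```

{"name": "move_arm", "arguments": {
  "steps": [
    [-0.36, 0.5, 0, 0, 0, 0, 0],
    [-0.45, 0.5, 0, 0, 0, 0, 0],
    [-0.6, 0.5, 0, 0, 0, 0, 0]
  ]
}}

```text
clock: 6.05
position: [530.7, -306.6, 77.9]
ee_rot: [0.735, -0.678, 0.0, -0.0]
contact_force: [0.3, 1.5, 4.2]
gripper_width: 26.3
```

{"name": "move_arm", "arguments": {
  "steps": [
    [-1, 0, 0, 0, 0, 0, 0],
    [-1, 0, 0, 0, 0, 0, 0],
    [-1, 0, 0, 4, 0, 0, 0],
    [-1, 0, 0, 7, 0, 0, 0]
  ]
}}

```text
clock: 6.38
position: [530.1, -306.4, 82.7]
ee_rot: [0.734, -0.679, -0.0, -0.0]
contact_force: [3.9, -4.4, -8.9]
gripper_width: 26.8
```

{"name": "move_arm", "arguments": {
  "steps": [
    [-1, 0, 0, 3, 0, 0, 0],
    [-1, 0, 0, 6, 0, 0, 0],
    [-1, 0, 0, 6, 0, 0, 0],
    [-1, 0, 0, 6, 0, 0, 0]
  ]
}}

```text
clock: 6.72
position: [530.0, -306.4, 89.0]
ee_rot: [0.734, -0.679, -0.001, 0.0]
contact_force: [3.4, -4.1, -10.2]
gripper_width: 25.8
```

```bash
python3 look.py a3
```

```text
6.7167 [ 530.  -306.4   89. ] [  3.4  -4.1 -10.2] 25.8
jaw 4.52164875541942
side knob_grip [314.8 264.5] 0.7 [ 538.3 -296.    94. ]
top knob_grip [367.3 194.9] 0.6 [ 528.4 -309.4   94. ]
```

View pics/a3.png

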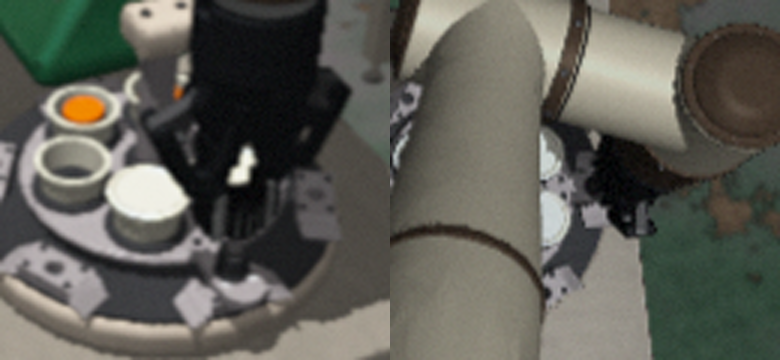

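```bash
cat > arc.py <<'E'
import numpy as np,sys
A=np.array([521.8,-193.4]); r0=np.array([530.0,-306.4])-A
def p(d):
    t=np.radians(-d);c,s=np.cos(t),np.sin(t); return np.array([[c,-s],[s,c]])@r0
def rows(seq):
    b=seq[0]
    for d in seq[1:]: print(d,np.round(p(d)-p(b),1),round(-np.radians(d-b),3))
    print()
if __name__=="__main__":
    rows([0,1.5,4,7,10,13]); rows([13,16,19,22,25,28]); rows([28,31,34,37,40,43]); rows([43,45,47,49,51,52])
E
python3 arc.py
```

```text
1.5 [-3.  -0.2] -0.026
4 [-7.9 -0.3] -0.07
7 [-13.8  -0.2] -0.122
10 [-19.7   0.3] -0.175
13 [-25.6   1.1] -0.227

16 [-5.8  1.1] -0.052
19 [-11.6   2.4] -0.105
22 [-17.3   4.1] -0.157
25 [-22.9   6.1] -0.209
28 [-28.4   8.3] -0.262

31 [-5.4  2.5] -0.052
34 [-10.6   5.4] -0.105
37 [-15.6   8.4] -0.157
40 [-20.5  11.8] -0.209
43 [-25.3  15.4] -0.262

45 [-3.   2.5] -0.035
47 [-6.   5.2] -0.07
49 [-8.8  7.9] -0.105
51 [-11.6  10.7] -0.14
52 [-12.9  12.2] -0.157
```

{"name": "move_arm", "arguments": {
  "steps": [
    [-1, 0, 0, 1.5, 0, 0, 0],
    [-1, 0, 0, 1.5, 0, 0, 0]
  ]
}}

```text
clock: 7.08
position: [529.9, -306.4, 90.5]
ee_rot: [0.734, -0.679, -0.001, 0.0]
contact_force: [4.8, -3.4, -11.3]
gripper_width: 25.9
```

{"name": "move_arm", "arguments": {
  "steps": [
    [-1, -1, 0, 0, 0, 0, -0.009],
    [-1, -3, -0.2, 0, 0, 0, -0.026]
  ]
}}

```text
clock: 7.25
position: [527.0, -306.6, 90.3]
ee_rot: [0.725, -0.688, -0.001, 0.0]
contact_force: [4.2, -3.6, -12.3]
gripper_width: 26.3
```

Moving freely (the pin would have hit its hole wall by now). Continue along the arc.

{"name": "move_arm", "arguments": {
  "steps": [
    [-1, -4.9, -0.1, 0, 0, 0, -0.044],
    [-1, -10.8, 0, 0, 0, 0, -0.096],
    [-1, -16.7, 0.5, 0, 0, 0, -0.149],
    [-1, -22.6, 1.3, 0, 0, 0, -0.201]
  ]
}}

```text
clock: 7.58
position: [504.2, -305.3, 90.4]
ee_rot: [-0.652, 0.758, 0.001, -0.0]
contact_force: [5.0, -3.2, -11.3]
gripper_width: 26.0
```

{"name": "move_arm", "arguments": {
  "steps": [
    [-1, -5.8, 1.1, 0, 0, 0, -0.052],
    [-1, -11.6, 2.4, 0, 0, 0, -0.105],
    [-1, -17.3, 4.1, 0, 0, 0, -0.157],
    [-1, -22.9, 6.1, 0, 0, 0, -0.209],
    [-1, -28.4, 8.3, 0, 0, 0, -0.262]
  ]
}}

```text
clock: 8.0
position: [476.0, -296.8, 90.7]
ee_rot: [-0.547, 0.837, 0.0, 0.0]
contact_force: [5.0, -1.6, -11.6]
gripper_width: 26.4
```

{"name": "move_arm", "arguments": {
  "steps": [
    [-1, -5.4, 2.5, 0, 0, 0, -0.052],
    [-1, -10.6, 5.4, 0, 0, 0, -0.105],
    [-1, -15.6, 8.4, 0, 0, 0, -0.157],
    [-1, -20.5, 11.8, 0, 0, 0, -0.209],
    [-1, -25.3, 15.4, 0, 0, 0, -0.262]
  ]
}}

```text
clock: 8.42
position: [451.0, -281.2, 90.9]
ee_rot: [-0.433, 0.901, 0.0, 0.0]
contact_force: [5.5, -2.1, -11.7]
gripper_width: 26.3
```

{"name": "move_arm", "arguments": {
  "steps": [
    [-1, -3, 2.5, 0, 0, 0, -0.035],
    [-1, -6, 5.2, 0, 0, 0, -0.07],
    [-1, -8.8, 7.9, 0, 0, 0, -0.105],
    [-1, -11.6, 10.7, 0, 0, 0, -0.14],
    [-1, -11.6, 10.7, 0, 0, 0, -0.14]
  ]
}}

```text
clock: 8.83
position: [439.3, -270.1, 91.1]
ee_rot: [-0.37, 0.929, 0.001, 0.0]
contact_force: [4.1, 0.3, -12.5]
gripper_width: 26.4
```

```bash
python3 look.py a4
```

```text
8.8333 [ 439.3 -270.1   91.1] [  4.1   0.3 -12.5] 26.4
jaw 133.3839776984829
side knob_grip [258.8 259.2] 0.78 [ 441.9 -249.9   94. ]
```

View pics/a4.png

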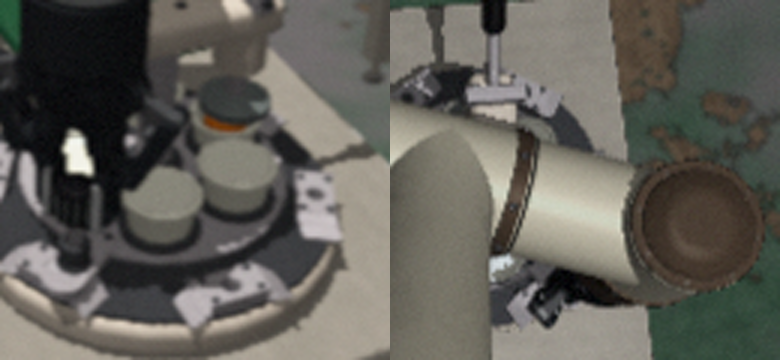

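{"name": "move_arm", "arguments": {
  "steps": [
    [-1, -1.3, 1.5, 0, 0, 0, -0.018],
    [-1, -2.6, 2.9, 0, 0, 0, -0.035],
    [-1, -2.6, 2.9, -1, 0, 0, -0.035],
    [-1, -2.6, 2.9, -2, 0, 0, -0.035],
    [-1, -2.6, 2.9, -2.5, 0, 0, -0.035]
  ]
}}

```text
clock: 9.45
position: [437.3, -267.9, 89.0]
ee_rot: [-0.355, 0.935, 0.0, 0.0]
contact_force: [4.3, 0.8, -10.1]
gripper_width: 26.2
```

{"name": "move_arm", "arguments": {
  "steps": [
    [-1, 0, 0, -0.5, 0, 0, 0],
    [-1, 0, 0, -1, 0, 0, 0]
  ]
}}

```text
clock: 9.62
position: [437.3, -267.9, 88.1]
ee_rot: [-0.355, 0.935, 0.0, 0.0]
contact_force: [4.1, 1.2, -10.1]
gripper_width: 26.1
```

{"name": "move_arm", "arguments": {
  "steps": [
    [-1, 0, 0, -0.5, 0, 0, 0],
    [-1, 0, 0, -1, 0, 0, 0],
    [-1, 0, 0, -1, 0, 0, 0]
  ]
}}

```text
clock: 9.87
position: [437.3, -267.9, 87.2]
ee_rot: [-0.355, 0.935, 0.0, 0.0]
contact_force: [4.9, 1.1, -10.8]
gripper_width: 26.3
```

{"name": "move_arm", "arguments": {
  "steps": [
    [-1, 0, 0, -0.5, 0, 0, 0],
    [-1, 0, 0, -0.5, 0, 0, 0]
  ]
}}

```text
clock: 10.03
position: [437.3, -267.9, 86.8]
ee_rot: [-0.355, 0.935, 0.0, 0.0]
contact_force: [4.8, 0.8, -9.1]
gripper_width: 26.4
```

{"name": "move_arm", "arguments": {
  "steps": [
    [-1, 0, 0, -0.5, 0, 0, 0],
    [-1, 0, 0, -0.5, 0, 0, 0]
  ]
}}

```text
clock: 10.2
position: [437.3, -267.9, 86.6]
ee_rot: [-0.355, 0.935, -0.0, 0.0]
contact_force: [4.7, 1.8, -7.0]
gripper_width: 26.1
```

{"name": "move_arm", "arguments": {
  "steps": [
    [-1, 0, 0, -0.5, 0, 0, 0],
    [-1, 0, 0, -0.5, 0, 0, 0]
  ]
}}

```text
clock: 10.37
position: [437.3, -267.9, 86.4]
ee_rot: [-0.355, 0.935, -0.0, 0.0]
contact_force: [4.6, 3.1, -4.8]
gripper_width: 26.3
```

{"name": "move_arm", "arguments": {
  "steps": [
    [-0.2, 0, 0, 0, 0, 0, 0],
    [-0.2, 0, 0, 0, 0, 0, 0],
    [-0.2, 0, 0, 0, 0, 0, 0]
  ]
}}

```text
clock: 10.62
position: [436.3, -268.5, 86.6]
ee_rot: [-0.355, 0.935, -0.0, -0.001]
contact_force: [0.6, 0.6, 0.8]
gripper_width: 34.1
```

```bash
python3 look.py a5
```

```text
10.6167 [ 436.3 -268.5   86.6] [0.6 0.6 0.8] 34.1
jaw 131.59198197203858
side knob_grip [257.6 264.1] 0.67 [ 435.1 -262.8   94. ]
```

View pics/a5.png

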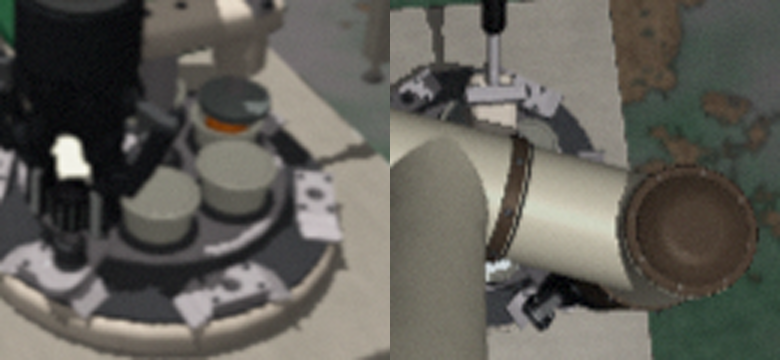

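```bash
python3 -c "
from arc import rows,p
import numpy as np
rows([53,53.6,54.2,54.8,55.4,56]);rows([56,56.4,56.8,57.2,57.6,58]);rows([58,58.3,58.6,58.9,59.2,59.5])
rows([59.5,59.8,60.1,60.4,60.7,61]);rows([61,61.3,61.6,61.9,62.2,62.5])"
```

```text
53.6 [-0.8  0.9] -0.01
54.2 [-1.5  1.8] -0.021
54.8 [-2.3  2.7] -0.031
55.4 [-3.   3.6] -0.042
56 [-3.8  4.6] -0.052

56.4 [-0.5  0.6] -0.007
56.8 [-1.   1.3] -0.014
57.2 [-1.4  1.9] -0.021
57.6 [-1.9  2.5] -0.028
58 [-2.4  3.2] -0.035

58.3 [-0.3  0.5] -0.005
58.6 [-0.7  1. ] -0.01
58.9 [-1.   1.4] -0.016
59.2 [-1.4  1.9] -0.021
59.5 [-1.7  2.4] -0.026

59.8 [-0.3  0.5] -0.005
60.1 [-0.7  1. ] -0.01
60.4 [-1.   1.5] -0.016
60.7 [-1.3  2. ] -0.021
61 [-1.7  2.5] -0.026

61.3 [-0.3  0.5] -0.005
61.6 [-0.6  1. ] -0.01
61.9 [-1.   1.5] -0.016
62.2 [-1.3  2. ] -0.021
62.5 [-1.6  2.5] -0.026
```

{"name": "move_arm", "arguments": {
  "steps": [
    [-0.2, -0.7, 0.9, 0, 0, 0, -0.01],
    [-0.2, -1.5, 1.8, 0, 0, 0, -0.021],
    [-0.2, -2.2, 2.7, 0, 0, 0, -0.031],
    [-0.2, -2.9, 3.6, 0, 0, 0, -0.042],
    [-0.2, -3.7, 4.6, 0, 0, 0, -0.052]
  ]
}}

```text
clock: 11.23
position: [434.2, -264.4, 86.0]
ee_rot: [-0.33, 0.944, -0.001, 0.001]
contact_force: [2.3, -5.9, -3.5]
gripper_width: 34.1
```

{"name": "move_arm", "arguments": {
  "steps": [
    [-0.2, -0.5, 0.6, 0, 0, 0, -0.007],
    [-0.2, -1, 1.3, 0, 0, 0, -0.014],
    [-0.2, -1.4, 1.9, 0, 0, 0, -0.021]
  ]
}}

```text
clock: 11.48
position: [432.7, -262.4, 85.9]
ee_rot: [-0.32, 0.947, -0.001, 0.001]
contact_force: [0.9, -3.9, -2.4]
gripper_width: 34.4
```

Steady low drag (~4 N); continue.

{"name": "move_arm", "arguments": {
  "steps": [
    [-0.2, -0.5, 0.6, 0, 0, 0, -0.007],
    [-0.2, -1, 1.3, 0, 0, 0, -0.014],
    [-0.2, -1.4, 1.9, 0, 0, 0, -0.021]
  ]
}}

```text
clock: 11.73
position: [429.8, -259.3, 85.7]
ee_rot: [-0.31, 0.951, 0.001, -0.0]
contact_force: [0.1, 0.0, 0.0]
gripper_width: 33.9
```

```bash
python3 look.py a6
```

```text
11.7333 [ 429.8 -259.3   85.7] [0.1 0.  0. ] 33.9
jaw 126.08326021380432
side knob_grip [254.7 263.5] 0.49 [ 430.4 -259.6   94. ]
```

View pics/a6.png

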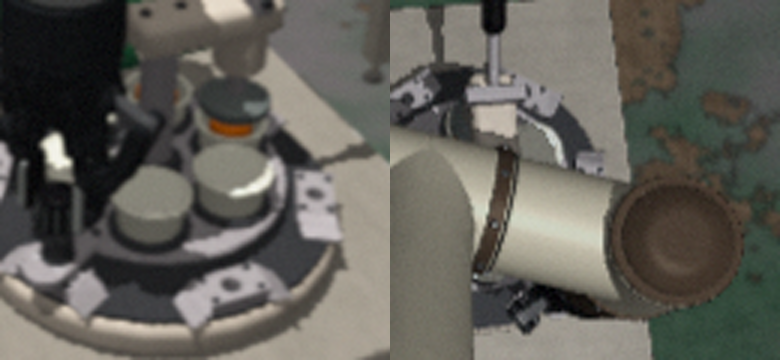

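{"name": "move_arm", "arguments": {
  "steps": [
    [-0.2, -0.3, 0.5, 0, 0, 0, -0.005],
    [-0.2, -0.7, 1, 0, 0, 0, -0.01]
  ]
}}

```text
clock: 12.1
position: [429.5, -258.5, 85.8]
ee_rot: [-0.305, 0.952, 0.0, -0.0]
contact_force: [-0.7, -0.4, 0.1]
gripper_width: 34.2
```

{"name": "move_arm", "arguments": {
  "steps": [
    [-0.2, -0.3, 0.5, 0, 0, 0, -0.005],
    [-0.2, -0.7, 1, 0, 0, 0, -0.01]
  ]
}}

```text
clock: 12.27
position: [429.2, -257.8, 85.9]
ee_rot: [-0.301, 0.954, -0.0, 0.0]
contact_force: [0.3, -0.8, -2.4]
gripper_width: 33.9
```

```bash
cat > zoom.py <<'E'
from h import *
import sys
im=optics.get_image("side"); g=cv2.resize(im["frame"][220:310,220:330],None,fx=6,fy=6,interpolation=cv2.INTER_CUBIC)
g=cv2.convertScaleAbs(g,alpha=1.6,beta=20)
for z,c in((94+14,(0,255,0)),(80,(0,255,0)),(74,(0,0,255)),(116.5,(255,255,0))):
    for r,a in((115,-float(sys.argv[2])-85.5),):
        u=proj(im,(521.8+r*np.cos(np.radians(a)),-193.4+r*np.sin(np.radians(a)),z)); x,y=int((u[0]-220+.5)*6),int((u[1]-220+.5)*6); cv2.line(g,(x-4,y),(x+4,y),c,1)
cv2.imwrite(f"pics/{sys.argv[1]}.png",g)
for r in nets.silhouettes("knob_grip",im)[:1]: print(r["extent"],r["conf"])
E
python3 zoom.py z1 57.5
```

```text
[245.1, 254.1, 256.2, 274.6] 0.63
```

View pics/z1.png

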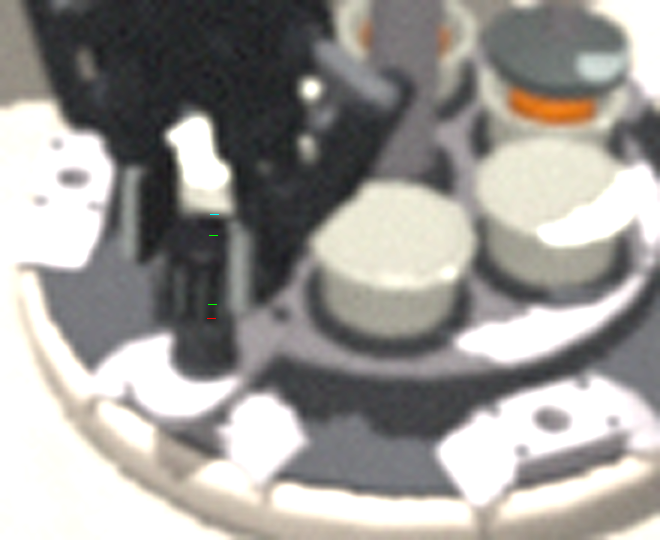

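{"name": "move_arm", "arguments": {
  "steps": [
    [-0.1, 0.7, -0.8, 0, 0, 0, 0],
    [0.1, 0.7, -0.8, 0, 0, 0, 0],
    [0.2, 0.7, -0.8, 10, 0, 0, 0],
    [0.2, 0.7, -0.8, 35, 0, 0, 0],
    [0.2, 0.7, -0.8, 70, 0, 0, 0]
  ]
}}

```text
clock: 12.78
position: [427.5, -257.7, 154.0]
ee_rot: [-0.3, 0.954, 0.002, -0.003]
contact_force: [0.6, -0.6, -0.6]
gripper_width: 51.2
```

{"name": "move_arm", "arguments": {
  "steps": [
    [0.2, 0, 0, 35, 0, 0, 0],
    [0.2, 0, 0, 75, 0, 0, 0],
    [0.2, 0, -20, 110, 0, 0, 0],
    [0.2, 0, -60, 110, 0, 0, 0],
    [0.2, 0, -100, 110, 0, 0, 0]
  ]
}}

```text
clock: 13.2
position: [430.9, -359.3, 269.7]
ee_rot: [-0.302, 0.953, -0.002, 0.003]
contact_force: [0.5, 0.4, -0.3]
gripper_width: 51.4
```

```bash
python3 zoom.py z2 59.2; python3 look.py a7
```

```text
[249.0, 253.2, 260.7, 272.9] 0.69
13.3 [ 429.4 -362.2  265.5] [-0.  -0.  -0.5] 51.3
jaw 124.72023732417667
side knob_grip [255.3 263.7] 0.74 [ 431.3 -260.4   94. ]
```

View pics/z2.png

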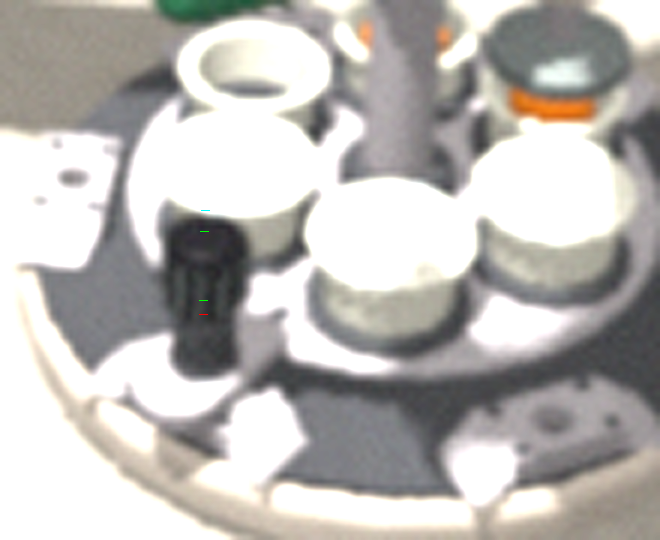

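View pics/a7.png

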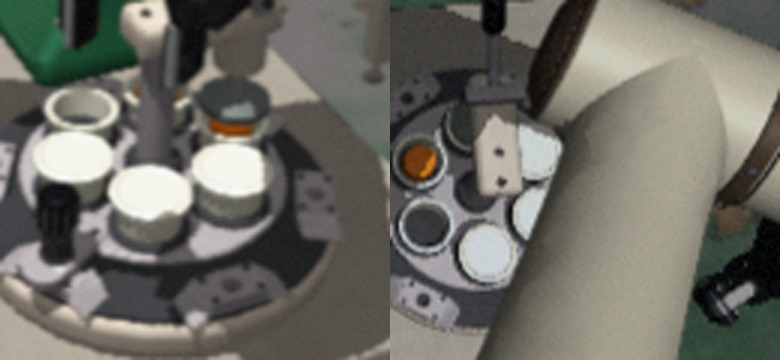

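```bash
python3 - <<'E'
from h import *
im=optics.get_image("side")
a=cv2.imread("pics/side0.png");b=im["frame"];cv2.imwrite("pics/side8.png",b)
f=lambda i,cx,cy:cv2.convertScaleAbs(cv2.resize(i[cy-22:cy+28,cx-20:cx+20],None,fx=10,fy=10,interpolation=cv2.INTER_CUBIC),alpha=2,beta=30)
print([np.round(proj(im,(521.8+115*np.cos(t),-193.4+115*np.sin(t),z)),1) for t in np.radians([-85.5,-144.7]) for z in(108,80,56)])
g=np.hstack([f(a,314,268),f(b,254,266)])
for y in range(0,500,50): cv2.line(g,(0,y),(800,y),(0,0,255),1)
cv2.imwrite("pics/cmp.png",g)
E
```

```text
[array([314.6, 263.6]), array([313.3, 275. ]), array([312.2, 284.6]), array([253.6, 258.1]), array([253.4, 269.5]), array([253.2, 279. ])]
```

View pics/cmp.png

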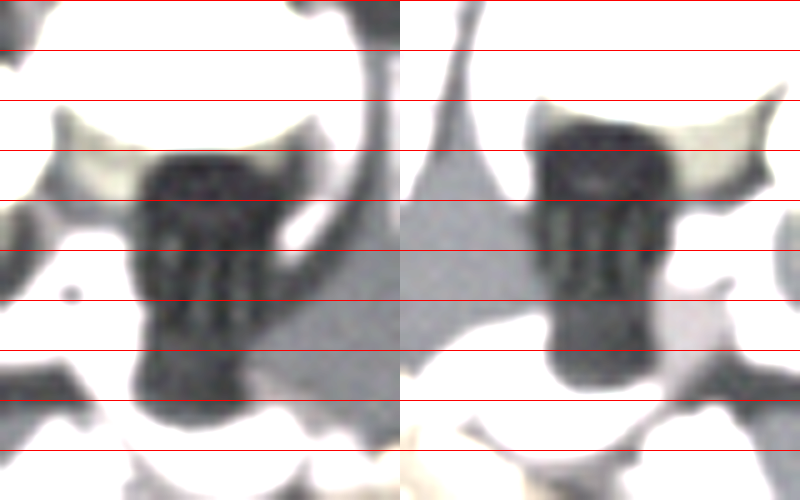

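```bash
python3 -c "
from h import *
s=readout.read_state();print(s['clock'],s['position'],s['contact_force'],np.abs(s['joint_vel']).max())
print(workorder.job_done())"
```

```text
13.55 [ 429.5132816  -357.5471966   265.65936091] [ 0.56605962  0.06913612 -0.03831944] 0.008274552225388832
the job is handed in; nothing more can be done
None
```

The turntable now stands one station on clockwise, and by the pictures the pin is home in the next block's hole. I handed the job in at 13.6 s of the 42 s allowed. `job_done` gives no verdict, so this rests on my own checks.

**What I did:** I gripped the knob, pulled it about 13 mm up and turned the table about 53° with the pin clear. I let the pin down on the next block's flat and opened the jaws slightly. Then I pushed the knob on slowly until the pin dropped in, backed off, opened and withdrew.

**Last checks:**
- **Pin home:** knob and bush together measure 268 units tall in the enlarged side picture, against 273 at the start. A pin still on the flat would show about 34 units more.
- **Angle:** the knob stands about 59° on (about 1.03 rad), which agrees with where I measured the next hole before moving.
- **Forces:** sideways force while pushing was about 6 N at most, and the wrist reading was near zero at the end. I had no direct reading of the force on the pin itself.
- **Arm and gripper:** the tool stood about 266 mm above the table, open and clear of everything.

**Less sure:**
- The arm hid the final top view, so the end state is confirmed from the side camera only.
- I did not measure the date stamp, ink pad and jar again. The tool's path crossed at about 430 mm above the table and came down only at the press.

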